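Spin-check a scooter wheel and stop it at the dial indicator

TASK

Check that the scooter wheel on the bench stand runs free: flick it so that it spins by itself for a couple of full turns, either way round, then brake it with a fingertip so that it comes to rest in one go with its yellow dot at the red tip of the dial indicator, no more than a thumb's width (25 mm) to either side. Do not let it stop anywhere else once it has had its turns, do not lift it off the spindle, and leave the indicator and the things lying around where they are. Finish with the hand clear and the wheel still.

Things in the scene. Friction and masses are not known exactly. Their poses are not given: they have to be found in the camera images.
- stand: Wheel stand, fixed to the bench: dark steel plate 360 x 170 x 12 mm with a blue post (52 mm across, 55 mm high) and an upright bare spindle, top at 136 mm, on which the scooter wheel lies flat, free to turn. Origin on the spindle axis at bench height; z up; x points from the spindle along the plate towards the dial indicator.
- wheel (a joint): Wheel angle about the upright spindle, rad, counted on through all turns, growing anticlockwise seen from above; 0 and multiples of 2 pi = dot at the indicator tip; at q the dot lies q anticlockwise of the stand's x. Starts at rest, 1.14 to 5.14. Bearings nearly free: it loses about 0.2 to 0.3 rad/s each second, so it must leave the finger at 2.5 rad/s or more to make a couple of turns.
- dot (a point): Centre of the yellow dot (18 mm) on the upper sidewall of the black tyre, 102 mm from the spindle axis, 113 mm above the bench. Tyre: 254 mm outside diameter, 50 mm thick; its upper sidewall can be pressed between radius 92 and 114 mm. The rubber grips: a fingertip pressed on it and swept along the rim drives the wheel, and a press of some 5 N stops it within 0.1 s; it then stays put.
- hub_top (a point): Centre of the silver hub's upper face (radius 20 mm), on the axis, 118 mm above the bench. The wheel (0.8 to 1.25 kg, inertia some 0.010 kg m2) is not bolted down. Three straight radial spokes, 20 mm wide, run from hub to rim, 78 to 98 mm above the bench, centred at 60, 180 and 300 degrees anticlockwise from the dot.
- valve (a point): Top of the short brass-tipped valve, in line with the dot, in the window between two spokes: at radius 60 to 74 mm, up to 120 mm above the bench. The three windows between the spokes are open from the hub (20 mm) to the silver rim (inner radius 70 mm, upper edge 108 mm above the bench) and for 20 mm below the spokes.
- gauge: Dial indicator on a magnetic base, 1.2 kg, loose, on the stand's plate: steel block 50 x 60 x 55 mm with a red switch, a 12 mm column up to 202 mm above the bench, a thin arm reaching in over the tyre, a 42 mm dial (up to 198 mm) and a plunger with a red tip. Origin under the middle of the block, 12 mm above the bench, 185 mm from the spindle axis along the stand's x.
- gauge_tip (a point): Underside of the indicator's red tip, 102 mm from the spindle axis along the stand's x, 123 mm above the bench: 10 mm clear of the tyre.
- battery: Bystander: blue battery pack 160 x 70 x 42 mm with a yellow plug, loose beside the stand. Origin under its middle.
- meter: Bystander: yellow multimeter 150 x 76 x 39 mm, loose beside the stand. Origin under its middle.
- tyre_lever: Bystander: orange plastic tyre lever 122 x 16 x 10 mm, loose beside the stand. Origin under its middle.
There are look-alikes about, which are no part of the job. There is more than one size of the gauge; the job needs the smaller.

How it is judged:
On the way, in this order (a step that is already met when the one before it is completed fails the run):
1. the wheel spins by itself, faster than 1 rad/s, with no finger on it ((velocity of joint wheel above 1 rad/s or velocity of joint wheel below -1 rad/s) and contact force between the fingers and wheel below 0.05 N), for 0.1 s.
2. still turning untouched, it has made a couple of turns (1.3 to 2, by where it started) ((value of joint wheel above 13.5 rad or value of joint wheel below -7.3 rad) and (velocity of joint wheel above 0.1 rad/s or velocity of joint wheel below -0.1 rad/s) and contact force between the fingers and wheel below 0.05 N), for 0.05 s.
3. a fingertip holds it braked with the dot within 25 mm of the indicator's tip (contact force between the fingers and wheel above 0.3 N and velocity of joint wheel between -0.2 and 0.2 rad/s and horizontal distance between dot and gauge_tip below 0.025 m), for 0.05 s.
At the end, for the whole second after the job is handed in: Wheel at rest (under 0.03 rad/s), on its spindle (not raised 5 mm), yellow dot within 25 mm, seen from above, of the indicator's red tip; indicator upright and moved no more than 6 mm; battery, multimeter and tyre lever moved no more than 15 mm (velocity of joint wheel between -0.03 and 0.03 rad/s and horizontal distance between dot and gauge_tip below 0.025 m and not (height (world z) of hub_top above 0.123 m) and not (distance of gauge from where it was at the start of the episode above 0.006 m or angle between gauge's own z axis and vertical above 0.1 rad) and not (distance of any of battery, meter, tyre_lever from where it was at the start of the episode above 0.015 m)); the robot touches nothing.
It fails at once if the wheel comes to a standstill away from the indicator's tip once it has had its turns ((value of joint wheel above 13.5 rad or value of joint wheel below -7.3 rad) and velocity of joint wheel between -0.05 and 0.05 rad/s and horizontal distance between dot and gauge_tip above 0.025 m).
It fails at once if the wheel is lifted off its seat (height (world z) of hub_top above 0.123 m).
It fails at once if the indicator is shifted or tipped (distance of gauge from where it was at the start of the episode above 0.006 m or angle between gauge's own z axis and vertical above 0.1 rad).
It fails at once if a bystander is moved more than 15 mm (distance of any of battery, meter, tyre_lever from where it was at the start of the episode above 0.015 m).
It also fails if it takes over 48 s, if anything falls off the work surface, if the arm or the gripper's body presses on something with over 40 N, if the wrist force passes 120 N, or if a joint passes its speed limit or range.

ROBOT

A 6-joint arm with a two-finger parallel gripper is mounted at the origin on the work surface. World frame = base frame: x ahead of the robot, y to its left, z up, the work surface at z = 0. Lengths are in m, angles in rad, forces in N, time in s.
With the tool pointing down it reaches from about 0.4 to 0.825 m from the base axis. Payload 7 kg.
Tool frame: the origin (TCP) lies between the finger pads; the fingertips stand 22 mm ahead of it and the grasp point (between the pads) lies 3 mm ahead of it (ctrl.tcp_to_tips is the distance from the TCP to the fingertips, in m); z points along the fingers, y is the line along which they close (so a half turn about z gives the same grasp; the last joint's range is limited). The gripper opens to 88 mm and grips with 3 to 60 N. Pads are 19 mm wide; open, the fingers measure 130 mm over their backs; the gripper's body (78 mm by 193 mm) begins 47 mm behind the grasp point.
Start: joints at [-0.827, 0.359, 0.012, 0, -1.224, -0.288], TCP at [0.297, -0.606, 0.217] pointing down, gripper open.
Joint ranges: [-3.07, 3.07], [-1.43, 2.12], [-1.02, 1.25], [-3.03, 1.67], [-3.05, -0], [-3.03, 3.03]. Speed limits (rad/s): [2.39, 2.39, 3.01, 3.14, 3.14, 3.14].

INTERFACE

Orientations are given as a rotation vector (axis times angle).
In Python, from plant import telemetry, imaging, order, ctrl gives the robot as it stands. The module is installed in compiled form; this text tells all that it offers.
- The arm moves only by the tool move_arm, never from a script. Its argument "plan" is one flat list of numbers, 7 for each row, row after row: the gripper's target within -1 to 1 (fully open at 1, half-way at 0, shut at -1), then the shift along the world's x, y, z in cm, then the turn, a rotation vector about the world's x, y, z in degrees. A call has 1 to 8 rows; each row is the pose to reach, as a shift and turn from the pose commanded when the call began; what a row does not reach only later rows make up. A row lasts 1/8 s, in which the tool goes at most 62.5 mm and 10.7 degrees, less where a joint would pass 70% of its speed; a pose out of reach is approached as far as the arm can. A call with a gripper value outside its range is refused whole. The fingers move at their own pace and stop on an object; "grip_force" is the grip in N (left out, the last holds). Time passes only in rows, so rows that repeat a pose let the fingers close. It gives the time, the measured TCP pose, the force, the opening and the grip force at its end, in the units of the state.
- telemetry.read_state(): the state, without advancing time (a new reading comes with each control period).
- imaging.get_image(name): name is "scene" or "top"; returns the picture (400x640x3 uint8, red, green, blue); there is no depth.
- imaging.camera_params(name): a dict with "fov_y" (degrees; the focal length in pixels is half the picture's height over the tangent of half this angle, whatever the lens; pixels are square), "cx", "cy" (the principal point, pixels), "eye" and "orientation" of the camera in the world. Camera axes: x right, y down, z forward; pixel columns grow to the right and rows downward; lengths in m; the calibration is good to about 2 mm. A picture is of the moment at which its call begins. camera_params takes no time and is no camera call.
- order.sign_off(): hands the job in; it is judged then, once.
The state is a dict: "clock": time; "joint_pos": joint angles; "qd": joint speeds; "tau": joint torques, N m; "tcp_pos": TCP position; "ee_rot": TCP orientation; "wrist_force": force on the tool from outside, world axes, zero at the start; "wrist_torque": the same for the moment, N m; "finger_gap": opening from 0.0 (shut) to 1.0 (fully open); "gripper_force": force on a finger pad.
Only numpy, scipy, OpenCV 4.12 (cv2) and the standard library are available. Lean on these libraries where they do the work, as an engineer would, in place of code of your own. Each camera call takes 0.05 s, during which the arm holds its last target. There are 200 camera calls.

## Working session

There is one attempt and no reset: what is moved stays moved. The work goes in short steps, Python scripts to look and compute and a tool call to move; the robot and the scene stay as the last step left them, time stands still between calls to the robot, and variables do not carry over. Pictures are saved under pics/ and viewed, at most 10 in all, crops included, and the job is handed in when it is done.

Besides the shell and the picture viewer there is one more tool, called after ">>>" by a JSON object that holds its "api" and its "payload", one argument or row to a line. move_arm: Moves the arm, as the interface text tells. Its arguments: {"type":"object","properties":{"plan":{"type":"array"},"grip_force":{"type":"number"}},"required":["plan"]}

```bash
mkdir -p pics
python3 - <<'E'
from plant import telemetry, imaging, order, ctrl
import cv2
for n in("scene","top"):
    cv2.imwrite(f"pics/{n}0.png",imaging.get_image(n)[:,:,::-1]); print(imaging.camera_params(n))
s=telemetry.read_state(); print(s, ctrl.tcp_to_tips)
E
```

```text
{'fov_y': 47.88001766570387, 'cx': 336.8335974937364, 'cy': 198.37900337042439, 'eye': array([1.32849014, 0.11220894, 0.9921802 ]), 'orientation': array([-1.74463074, -1.89642974,  0.66383554])}
{'fov_y': 53.48438450714597, 'cx': 326.5280839607118, 'cy': 197.52335608499484, 'eye': array([0.4416092 , 0.08691521, 0.88407426]), 'orientation': array([-2.12370876,  2.12821541, -0.22559463])}
{'clock': 0.1, 'joint_pos': array([-8.26888853e-01,  3.59291740e-01,  1.11652245e-02, -3.17878598e-04,
       -1.22407428e+00, -2.88103901e-01]), 'qd': array([ 0.00075599, -0.00121442,  0.00177218,  0.00156524,  0.00040088,
        0.00064187]), 'tau': array([-1.94712506e-03, -5.84162593e+01,  2.93751472e+01,  7.01549113e+00,
        1.01362600e-02, -6.80524795e-05]), 'tcp_pos': array([ 0.29691493, -0.60570236,  0.21603632]), 'ee_rot': array([ 7.09529205e-01, -3.05997510e+00, -2.15024444e-03]), 'wrist_force': array([-0.77601437, -0.0680442 , -0.41719294]), 'wrist_torque': array([-1.19343642e-02,  8.87854653e-06, -3.35412081e-02]), 'gripper_force': 0.0, 'finger_gap': 1.004823211287386} 0.022
```

View pics/top0.png

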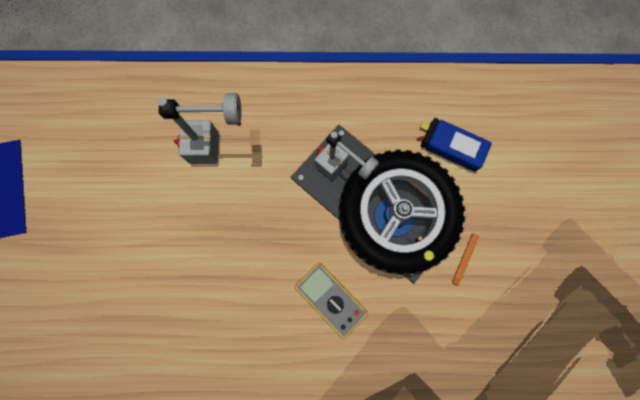

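View pics/scene0.png

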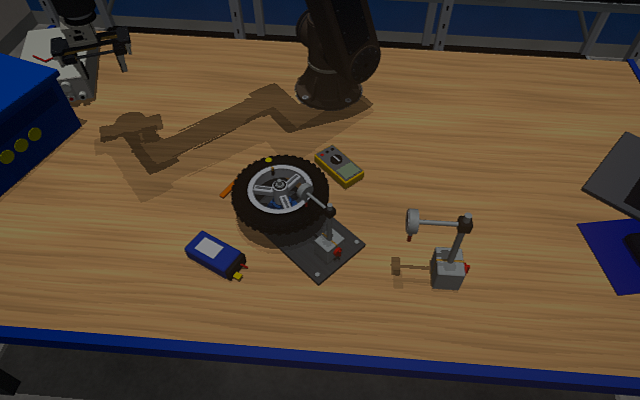

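Top view: wheel hub at (403,209), yellow dot at (429,256). Gauge candidates are the one on the stand plate (block ~(332,160), dial ~(370,166)) and a larger look-alike at (200,140) off the stand. I choose the one on the plate. No other wheel is in view. Next I'll measure and check with a crop.

```bash
cat > h.py <<'E'
import numpy as np, cv2
from scipy.spatial.transform import Rotation as R
from plant import telemetry, imaging
def ray(n,uv,z):
    c=imaging.camera_params(n); f=200/np.tan(np.radians(c["fov_y"]/2))
    d=R.from_rotvec(c["orientation"]).apply([(uv[0]-c["cx"])/f,(uv[1]-c["cy"])/f,1])
    return (c["eye"]+d*(z-c["eye"][2])/d[2])[:2]
def proj(n,p):
    c=imaging.camera_params(n); f=200/np.tan(np.radians(c["fov_y"]/2))
    q=R.from_rotvec(c["orientation"]).inv().apply(np.array(p)-c["eye"]); return np.array([c["cx"]+f*q[0]/q[2],c["cy"]+f*q[1]/q[2]])
def yellow(im,box):
    h=cv2.cvtColor(im,cv2.COLOR_RGB2HSV); m=cv2.inRange(h,(22,120,110),(38,255,255))
    k=np.zeros_like(m); x0,y0,x1,y1=box; k[y0:y1,x0:x1]=m[y0:y1,x0:x1]
    M=cv2.moments(k,True); return (M["m10"]/M["m00"],M["m01"]/M["m00"],M["m00"]) if M["m00"]>3 else None
E
python3 - <<'E'
from h import *
im=cv2.imread("pics/top0.png")[:,:,::-1].copy()
# silver rim ring: bright low-sat pixels near the hub -> ellipse of outer contour at z~.108
h=cv2.cvtColor(im,cv2.COLOR_RGB2HSV); m=cv2.inRange(h,(0,0,120),(179,60,255)); k=np.zeros_like(m); k[155:262,352:452]=m[155:262,352:452]
cs,_=cv2.findContours(k,cv2.RETR_EXTERNAL,cv2.CHAIN_APPROX_NONE); c=max(cs,key=cv2.contourArea); e=cv2.fitEllipse(c); print("rim",e, ray("top",e[0],.108))
y=yellow(im,(340,150,414+50,275)); print("dot",y); d=ray("top",y[:2],.113); H=ray("top",(403,209),.118); C=ray("top",e[0],.108)
print("dot",d,"hub",H,"r",np.linalg.norm(d-H),np.linalg.norm(d-C))
sc=cv2.imread("pics/scene0.png")[:,:,::-1].copy()
ds=yellow(sc,(235,150,300,170)); print(ds, ray("scene",ds[:2],.113))
# plate bolt heads, column top
print("coltop",ray("top",(337,133),.2),"bolt",ray("top",(301,178),.014),ray("top",(338,128),.012))
big=np.hstack([cv2.resize(im[110:290,280:480],None,fx=2.5,fy=2.5,interpolation=2)]);cv2.imwrite("pics/c1.png",big[:,:,::-1])
cv2.imwrite("pics/c2.png",cv2.resize(sc[140:290,180:380],None,fx=3.5,fy=3.5,interpolation=2)[:,:,::-1])
E
```

```text
rim ((402.27386474609375, 210.05441284179688), (81.09721374511719, 84.44354248046875), 127.59001922607422) [ 0.56971786 -0.07641577]
dot (428.47297297297297, 255.1216216216216, 74.0)
dot [ 0.48058707 -0.12256562] hub [ 0.57016195 -0.0758265 ] r 0.10103565964037071 0.10036984313990498
(267.85714285714283, 159.52380952380952, 21.0) [ 0.47975531 -0.12204458]
coltop [0.69643155 0.05609183] bolt [0.65868071 0.12985802] [0.77869425 0.04519033]
```

View pics/c1.png

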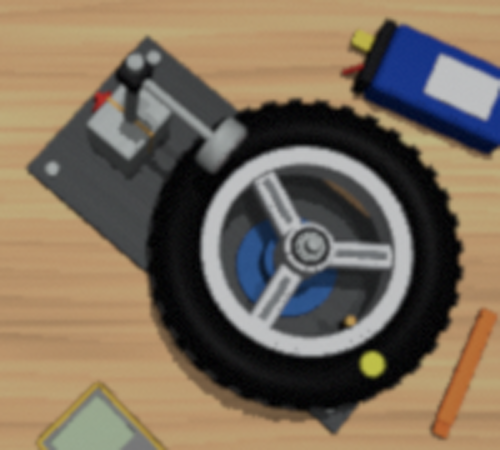

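View pics/c2.png

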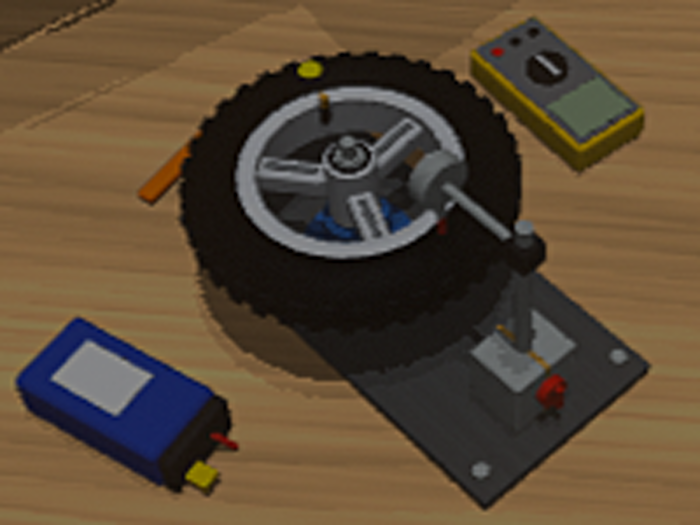

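The crops confirm the choice: the small gauge on the plate has its dial over the tyre (c1 (222,143)) and its red tip at c2 (442,228). The dot is at c1 (373,363), roughly opposite.

Run:
```python
from h import *
C=np.array([.5700,-.0762])
P={"tip":ray("scene",(180+442/3.5,140+228/3.5),.126),"bolts":(ray("top",(300.8,177.2),.014)+ray("top",(341.2,132.8),.014))/2,"dial":ray("top",(280+225/2.5,110+140/2.5),.19)}
for k,p in P.items(): print(k,p,np.degrees(np.arctan2(*(p-C)[::-1])),np.linalg.norm(p-C))
b=ray("top",(341.2,132.8),.014)-ray("top",(300.8,177.2),.014); print(np.degrees(np.arctan2(b[1],b[0]))+90)
d=np.array([.4805,-.1224])-C; print("dot",np.degrees(np.arctan2(d[1],d[0])))
```

```text
tip [0.63865977 0.00246631] 48.8856213842333 0.10441528634348536
bolts [0.71338212 0.08416036] 48.19932235512665 0.2151136357317018
dial [ 0.63722128 -0.00371706] 47.15690496663938 0.09885583778227439
48.85957821729071
dot -152.69716650970477
```

Stand x is at about 48.4°, the wheel centre at (0.570,-0.076), and q0 ≈ 2.77. I'll flick anticlockwise on the side opposite the gauge, starting by moving above the start point at azimuth 190°.

>>> {"api": "move_arm", "payload": {
  "plan": [-1, 6, 18, 0, 0, 0, 8, -1, 12, 36, 0, 0, 0, 16, -1, 17.2, 51.2, 0, 0, 0, 24, -1, 17.2, 51.2, 0, 0, 0, 24, -1, 17.2, 51.2, 0, 0, 0, 24, -1, 17.2, 51.2, 0, 0, 0, 24, -1, 17.2, 51.2, 0, 0, 0, 24, -1, 17.2, 51.2, 0, 0, 0, 24],
  "grip_force": 20
}}

```text
clock: 1.1
tcp_pos: [0.4564, -0.1301, 0.2169]
ee_rot: [-1.331, 2.846, -0.0]
wrist_force: [0.8, -0.5, 0.6]
finger_gap: 0.153
gripper_force: 0.0
```

>>> {"api": "move_arm", "payload": {
  "plan": [-1, 0, 0, -5, 0, 0, 0, -1, 0, 0, -6.5, 0, 0, 0, -1, 0, 0, -6.5, 0, 0, 0]
}}

```text
clock: 1.48
tcp_pos: [0.4555, -0.1327, 0.1513]
ee_rot: [1.329, -2.844, -0.001]
wrist_force: [0.8, 0.1, 0.2]
finger_gap: 0.004
gripper_force: 0.0
```

>>> {"api": "move_arm", "payload": {
  "plan": [-1, 1.3, 3.9, 0, 0, 0, 0, -1, 1.3, 3.9, -1.1, 0, 0, 0, -1, 1.3, 3.9, -1.4, 0, 0, 0, -1, 1.3, 3.9, -1.4, 0, 0, 0]
}}

```text
clock: 1.98
tcp_pos: [0.4691, -0.094, 0.1382]
ee_rot: [1.329, -2.847, 0.0]
wrist_force: [-0.4, -0.3, 0.5]
finger_gap: 0.007
gripper_force: 0.0
```

>>> {"api": "move_arm", "payload": {
  "plan": [-1, 0, 0, -0.2, 0, 0, 0, -1, 0, 0, -0.2, 0, 0, 0]
}}

```text
clock: 2.22
tcp_pos: [0.4692, -0.0935, 0.136]
ee_rot: [-1.33, 2.846, -0.0]
wrist_force: [0.7, -0.2, -0.0]
finger_gap: 0.008
gripper_force: 0.0
```

>>> {"api": "move_arm", "payload": {
  "plan": [-1, 0, 0, -0.15, 0, 0, 0, -1, 0, 0, -0.15, 0, 0, 0]
}}

```text
clock: 2.48
tcp_pos: [0.4692, -0.0931, 0.1343]
ee_rot: [1.33, -2.846, -0.0]
wrist_force: [-0.2, 0.6, -0.1]
finger_gap: 0.005
gripper_force: 0.0
```

>>> {"api": "move_arm", "payload": {
  "plan": [-1, 0, 0, -0.1, 0, 0, 0, -1, 0, 0, -0.1, 0, 0, 0]
}}

```text
clock: 2.72
tcp_pos: [0.4692, -0.0931, 0.1333]
ee_rot: [1.331, -2.846, -0.0]
wrist_force: [-0.6, -0.3, -0.5]
finger_gap: 0.004
gripper_force: 0.0
```

>>> {"api": "move_arm", "payload": {
  "plan": [-1, 0, 0, -0.1, 0, 0, 0, -1, 0, 0, -0.1, 0, 0, 0]
}}

```text
clock: 2.98
tcp_pos: [0.4692, -0.0931, 0.1323]
ee_rot: [1.33, -2.846, -0.0]
wrist_force: [-0.3, 0.2, -0.2]
finger_gap: -0.001
gripper_force: 0.0
```

>>> {"api": "move_arm", "payload": {
  "plan": [-1, 0, 0, -0.1, 0, 0, 0, -1, 0, 0, -0.1, 0, 0, 0]
}}

```text
clock: 3.22
tcp_pos: [0.4692, -0.0931, 0.1312]
ee_rot: [1.33, -2.846, -0.0]
wrist_force: [-0.7, 0.3, 0.8]
finger_gap: 0.002
gripper_force: 0.0
```

>>> {"api": "move_arm", "payload": {
  "plan": [-1, 0, 0, -0.1, 0, 0, 0, -1, 0, 0, -0.1, 0, 0, 0]
}}

```text
clock: 3.48
tcp_pos: [0.4692, -0.0931, 0.1303]
ee_rot: [1.331, -2.846, -0.0]
wrist_force: [0.0, -0.2, 0.3]
finger_gap: 0.008
gripper_force: 0.0
```

Run:
```python
from h import *
s=telemetry.read_state(); print(s["wrist_force"],s["wrist_torque"],s["tcp_pos"])
a=imaging.get_image("scene"); print(proj("scene",[.4692,-.0931,.111]))
s=telemetry.read_state(); print(s["wrist_force"],s["wrist_torque"])
cv2.imwrite("pics/s1.png",cv2.resize(a[90:240,190:370],None,fx=4,fy=4,interpolation=2)[:,:,::-1])
```

```text
[ 0.03696275 -0.23648677  0.27306889] [ 0.01460206  0.02058997 -0.00092503] [ 0.46923794 -0.09311489  0.13027696]
[279.08820705 158.02330192]
[ 0.23419546 -0.80802707 -0.2079791 ] [-0.01796795  0.00939419 -0.0308295 ]
```

View pics/s1.png

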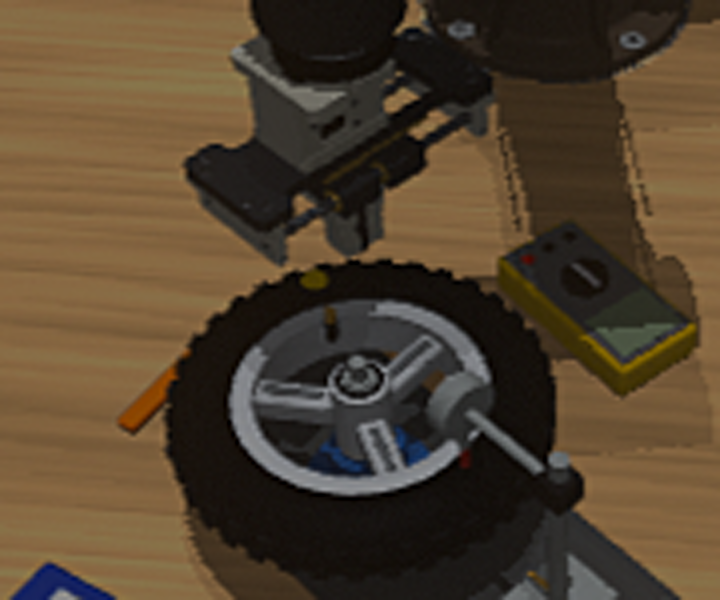

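The fingertip shows at crop (358,253), about 5 px above its predicted spot (356,272), with a visible gap to the tyre. I'll look from the top as well.

Run:
```python
from h import *
a=imaging.get_image("scene"); t=imaging.get_image("top")
for z in(.1083,.1303): print(z,proj("scene",[.4692,-.0931,z]),proj("top",[.4692,-.0931,z]))
A=cv2.resize(a[130:180,250:310],None,fx=6.6,fy=6.6,interpolation=2); T=cv2.resize(t[215:295,375:475],None,fx=4.125,fy=4.125,interpolation=2)
A=cv2.resize(A,(400,330));T=cv2.resize(T,(400,330))
cv2.imwrite("pics/s2.png",cv2.convertScaleAbs(np.hstack([A,T])[:,:,::-1],alpha=1.8))
```

```text
0.1083 [279.16475977 158.72010899] [412.99869593 261.22085239]
0.1303 [278.53339302 152.97320903] [415.67996245 260.79190084]
```

View pics/s2.png

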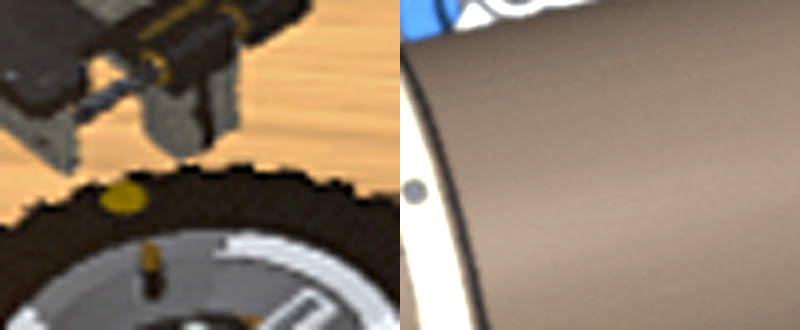

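Run:
```python
from h import *
for r in(.075,.096):
  for z in (.152,.174,.19): print(r,z,proj("scene",[.4692+.766*r,-.0931-.643*r,z]))
# corners of closed tips (42 x 19) at heights
for z in(.108,.12,.13):
  print(z,[proj("scene",[.4692+.766*a+.643*b,-.0931-.643*a+.766*b,z]).round(1).tolist() for a in(-.021,.021) for b in(-.0095,.0095)])
```

```text
0.075 0.152 [255.86826841 161.27541428]
0.075 0.174 [254.85607458 155.22252582]
0.075 0.19 [254.10100588 150.70723784]
0.096 0.152 [249.46169119 165.38534299]
0.096 0.174 [248.34560693 159.34129584]
0.096 0.19 [247.51285686 154.83161779]
0.108 [[282.7, 153.3], [287.2, 156.7], [271.0, 160.9], [275.6, 164.5]]
0.12 [[282.3, 150.1], [287.0, 153.6], [270.6, 157.8], [275.2, 161.3]]
0.13 [[282.1, 147.5], [286.7, 151.0], [270.3, 155.1], [274.9, 158.7]]
```

>>> {"api": "move_arm", "payload": {
  "plan": [-1, 0, 0, -0.4, 0, 0, 0, -1, 0, 0, -0.4, 0, 0, 0]
}}

```text
clock: 3.88
tcp_pos: [0.469, -0.0931, 0.1259]
ee_rot: [1.33, -2.845, -0.0]
wrist_force: [0.2, -0.9, 0.0]
finger_gap: 0.006
gripper_force: 0.0
```

>>> {"api": "move_arm", "payload": {
  "plan": [-1, 0, 0, -0.3, 0, 0, 0, -1, 0, 0, -0.3, 0, 0, 0]
}}

```text
clock: 4.12
tcp_pos: [0.4691, -0.0931, 0.1231]
ee_rot: [1.33, -2.845, -0.0]
wrist_force: [1.1, 0.5, 0.3]
finger_gap: 0.003
gripper_force: 0.0
```

>>> {"api": "move_arm", "payload": {
  "plan": [-1, 0, 0, -0.2, 0, 0, 0, -1, 0, 0, -0.2, 0, 0, 0]
}}

```text
clock: 4.38
tcp_pos: [0.4692, -0.0931, 0.1212]
ee_rot: [1.33, -2.846, -0.0]
wrist_force: [0.6, -0.4, -0.1]
finger_gap: 0.005
gripper_force: 0.0
```

Run:
```python
from h import *
a=imaging.get_image("scene"); t=imaging.get_image("top")
for z in(.0992,.1212,.165): print(z,proj("scene",[.4692,-.0931,z]),proj("top",[.4692,-.0931,z]))
A=cv2.resize(a[110:190,240:320],(400,400),interpolation=2); T=cv2.resize(t[150:350,300:500],(400,400),interpolation=2)
cv2.imwrite("pics/s3.png",cv2.convertScaleAbs(np.hstack([A,T])[:,:,::-1],alpha=1.8))
```

```text
0.0992 [279.42088483 161.05144045] [411.9331045  261.39132671]
0.1212 [278.79666499 155.36959378] [414.5523445  260.97229823]
0.165 [277.50109245 143.57688235] [420.23864751 260.06259811]
```

View pics/s3.png

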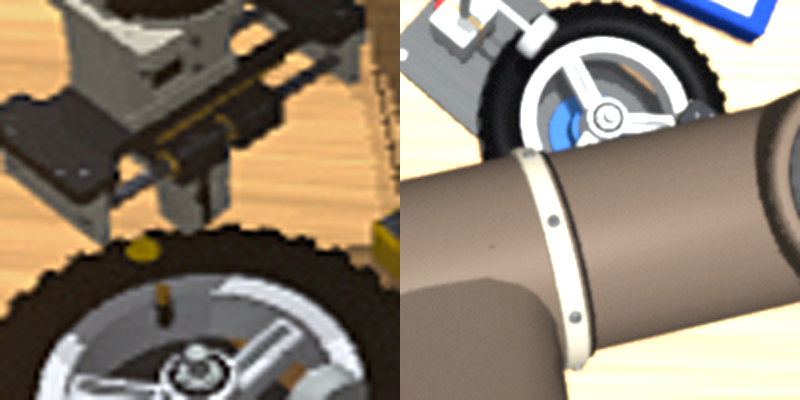

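Run:
```python
from h import *
for a in(.0965,-.0965):
  for z in (.165,.175,.185): print(a,z,proj("scene",[.4692+.766*a+.643*.039,-.0931-.643*a+.766*.039,z]).round(1))
# ray through the tip-middle / both end corners at z=.165 : implied xy
p=[ray("scene",(261.6,159),.165),ray("scene",(311.6,126),.165)]; print(p,np.linalg.norm(p[0]-p[1]))
for z in(.165,.175,.185,.195):
  p=[ray("scene",(261.6,159),z),ray("scene",(311.6,126),z)]; print(z,(p[0]+p[1])/2-.039*np.array([.643,.766]),np.linalg.norm(p[0]-p[1]))
s=telemetry.read_state();print(s["joint_pos"],s["tcp_pos"])
```

```text
0.0965 0.165 [258.4 169.9]
0.0965 0.175 [258.  167.1]
0.0965 0.185 [257.5 164.3]
-0.0965 0.165 [314.1 133.4]
-0.0965 0.175 [314.  130.7]
-0.0965 0.185 [314.  127.8]
[array([ 0.52963601, -0.1244003 ]), array([ 0.39098245, -0.01124201])] 0.17896817528353517
0.165 [ 0.43523223 -0.09769516] 0.17896817528353517
0.175 [ 0.4457279  -0.09551872] 0.17680458171494923
0.185 [ 0.45622357 -0.09334229] 0.17464098814636334
0.195 [ 0.46671923 -0.09116586] 0.17247739457777744
[ 2.16643906e-01  1.23361461e-01 -5.43405239e-01  4.39178240e-05
 -9.04010868e-01 -9.12756228e-01] [ 0.46933155 -0.09310546  0.12138115]
```

Run:
```python
from h import *
print("base",proj("scene",[0,0,0]))
y=np.array([-.44,.898])
for o in(.044,.065): print(o,[proj("scene",[.2969+s*o*y[0],-.6057+s*o*y[1],z]).round(1).tolist() for s in(1,-1) for z in(.194,.216)])
im=cv2.imread("pics/scene0.png")
cv2.imwrite("pics/s4.png",cv2.convertScaleAbs(np.hstack([cv2.resize(im[0:120,20:150],(420,388),interpolation=2),cv2.resize(im[40:120,280:400],(380,253),interpolation=2)[:253].repeat(1,0) if 0 else cv2.copyMakeBorder(cv2.resize(im[40:120,280:400],(375,250),interpolation=2),0,138,0,0,cv2.BORDER_CONSTANT)]),alpha=2))
```

```text
base [327.90041183  88.89167934]
0.044 [[125.3, 79.7], [122.7, 73.3], [93.0, 86.1], [89.9, 79.6]]
0.065 [[132.9, 78.2], [130.4, 71.8], [85.2, 87.6], [81.9, 81.2]]
```

View pics/s4.png

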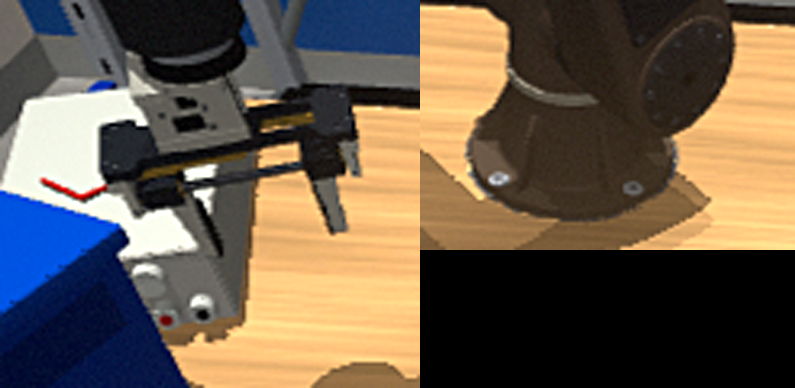

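The base projection is right, but in both poses the fingertips show at about the height of tcp_pos z, not 22 mm lower. So the real tips are at about TCP height and contact should come near TCP z 0.113. Continuing down.

>>> {"api": "move_arm", "payload": {
  "plan": [-1, 0, 0, -0.5, 0, 0, 0, -1, 0, 0, -0.5, 0, 0, 0]
}}

```text
clock: 4.72
tcp_pos: [0.4689, -0.0931, 0.1159]
ee_rot: [1.33, -2.845, -0.001]
wrist_force: [0.5, -0.5, -0.3]
finger_gap: 0.004
gripper_force: 0.0
```

>>> {"api": "move_arm", "payload": {
  "plan": [-1, 0, 0, -0.2, 0, 0, 0, -1, 0, 0, -0.2, 0, 0, 0]
}}

```text
clock: 4.97
tcp_pos: [0.4692, -0.0931, 0.1142]
ee_rot: [1.33, -2.846, -0.0]
wrist_force: [-0.8, 0.4, -0.8]
finger_gap: 0.005
gripper_force: 0.0
```

>>> {"api": "move_arm", "payload": {
  "plan": [-1, 0, 0, -0.1, 0, 0, 0, -1, 0, 0, -0.1, 0, 0, 0]
}}

```text
clock: 5.22
tcp_pos: [0.4693, -0.0931, 0.1133]
ee_rot: [1.331, -2.846, -0.0]
wrist_force: [0.5, 0.7, 0.2]
finger_gap: 0.005
gripper_force: 0.0
```

>>> {"api": "move_arm", "payload": {
  "plan": [-1, 0, 0, -0.15, 0, 0, 0, -1, 0, 0, -0.15, 0, 0, 0]
}}

```text
clock: 5.48
tcp_pos: [0.4692, -0.0931, 0.1117]
ee_rot: [1.33, -2.846, -0.0]
wrist_force: [0.2, 0.1, 0.5]
finger_gap: 0.003
gripper_force: 0.0
```

>>> {"api": "move_arm", "payload": {
  "plan": [-1, 0, 0, -0.1, 0, 0, 0, -1, 0, 0, -0.1, 0, 0, 0]
}}

```text
clock: 5.72
tcp_pos: [0.4693, -0.0931, 0.1108]
ee_rot: [1.331, -2.846, -0.0]
wrist_force: [0.7, 0.3, 0.4]
finger_gap: 0.006
gripper_force: 0.0
```

>>> {"api": "move_arm", "payload": {
  "plan": [-1, 0, 0, -0.1, 0, 0, 0, -1, 0, 0, -0.1, 0, 0, 0]
}}

```text
clock: 5.98
tcp_pos: [0.4692, -0.0931, 0.1098]
ee_rot: [1.33, -2.846, -0.0]
wrist_force: [-0.0, -0.7, 0.5]
finger_gap: 0.004
gripper_force: 0.0
```

Run:
```python
from h import *
print([ (z,ray("top",(445,207),z).round(4).tolist()) for z in(.165,.19,.21,.23)])
C=np.array([.4692+.766*.0965+.643*.039,-.0931-.643*.0965+.766*.039]); print("pred corner",C)
print("scene ray",[(z,ray("scene",(261.6,159),z).round(4).tolist()) for z in(.165,.19,.21,.23)])
print("init disp", ray("scene",(106.4,75.4),.194)-[.2969,-.6057], "now disp",ray("scene",(278.7,153.7),.1083)-[.4692,-.0931])
t=imaging.get_image("top"); a=imaging.get_image("scene")
A=cv2.resize(a[120:180,240:300],(400,400),interpolation=2); T=cv2.resize(t[180:240,400:460],(400,400),interpolation=2)
cv2.imwrite("pics/s5.png",cv2.convertScaleAbs(np.hstack([A,T])[:,:,::-1],alpha=2))
```

```text
[(0.165, [0.5659, -0.1438]), (0.19, [0.5616, -0.1358]), (0.21, [0.5582, -0.1294]), (0.23, [0.5547, -0.123])]
pred corner [ 0.568196  -0.1252755]
scene ray [(0.165, [0.5296, -0.1244]), (0.19, [0.5538, -0.1172]), (0.21, [0.5731, -0.1115]), (0.23, [0.5924, -0.1058])]
init disp [-0.03395086 -0.02250363] now disp [-0.0191554  -0.00433295]
```

View pics/s5.png

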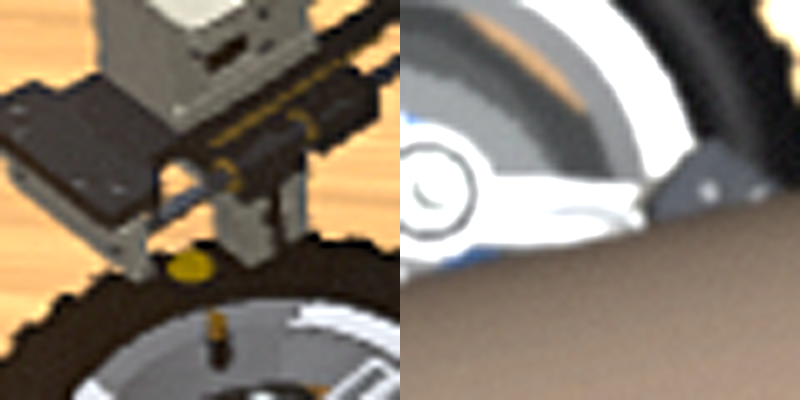

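The fingertips are now drawn in front of the tyre band, at (277,160) and (285,156). They are over the tyre but still some 5–10 mm above it, so I'll keep going down until I feel contact.

>>> {"api": "move_arm", "payload": {
  "plan": [-1, 0, 0, -0.2, 0, 0, 0, -1, 0, 0, -0.2, 0, 0, 0]
}}

```text
clock: 6.32
tcp_pos: [0.4691, -0.0931, 0.1077]
ee_rot: [1.33, -2.846, -0.0]
wrist_force: [-0.0, 0.9, 0.5]
finger_gap: 0.006
gripper_force: 0.0
```

>>> {"api": "move_arm", "payload": {
  "plan": [-1, 0, 0, -0.2, 0, 0, 0, -1, 0, 0, -0.2, 0, 0, 0]
}}

```text
clock: 6.58
tcp_pos: [0.4692, -0.0931, 0.1057]
ee_rot: [1.33, -2.846, -0.0]
wrist_force: [-0.1, 0.9, -1.4]
finger_gap: 0.009
gripper_force: 0.0
```

>>> {"api": "move_arm", "payload": {
  "plan": [-1, 0, 0, -0.2, 0, 0, 0, -1, 0, 0, -0.2, 0, 0, 0]
}}

```text
clock: 6.82
tcp_pos: [0.4692, -0.0931, 0.1037]
ee_rot: [1.33, -2.846, -0.0]
wrist_force: [0.0, -0.9, -0.4]
finger_gap: 0.003
gripper_force: 0.0
```

>>> {"api": "move_arm", "payload": {
  "plan": [-1, 0, 0, -0.2, 0, 0, 0, -1, 0, 0, -0.2, 0, 0, 0]
}}

```text
clock: 7.08
tcp_pos: [0.4691, -0.0934, 0.1023]
ee_rot: [1.331, -2.845, 0.001]
wrist_force: [-2.8, -0.1, 7.8]
finger_gap: 0.001
gripper_force: 3.8
```

>>> {"api": "move_arm", "payload": {
  "plan": [-1, 0, 0, -0.2, 0, 0, 0, -1, 0, 0, -0.2, 0, 0, 0]
}}

```text
clock: 7.32
tcp_pos: [0.4687, -0.0938, 0.101]
ee_rot: [1.331, -2.844, 0.001]
wrist_force: [-7.1, -1.4, 17.5]
finger_gap: 0.012
gripper_force: 8.7
```

>>> {"api": "move_arm", "payload": {
  "plan": [-1, 0, 0, -0.2, 0, 0, 0, -1, 0, 0, -0.2, 0, 0, 0]
}}

```text
clock: 7.58
tcp_pos: [0.4683, -0.0942, 0.0998]
ee_rot: [1.331, -2.843, 0.002]
wrist_force: [-12.5, -1.2, 26.2]
finger_gap: 0.003
gripper_force: 13.5
```

Contact is at TCP z ≈ 0.103, with about 4.7 N per mm. Now the flick: back off to about 12 N, sweep anticlockwise along the arc at about 3.5 rad/s, and lift off while moving.

>>> {"api": "move_arm", "payload": {
  "plan": [-1, 0.3, -1.4, 0.3, 0, 0, 0, -1, 2.0, -4.5, 0.3, 0, 0, 0, -1, 5.5, -7.4, 0.3, 0, 0, 0, -1, 9.8, -8.5, 0.3, 0, 0, 0, -1, 13.3, -8.2, 4.3, 0, 0, 0, -1, 13.3, -8.2, 8, 0, 0, 0, -1, 13.3, -8.2, 8, 0, 0, 0]
}}

```text
clock: 8.45
tcp_pos: [0.6045, -0.1754, 0.1807]
ee_rot: [-1.329, 2.842, -0.004]
wrist_force: [1.1, 0.0, 0.3]
finger_gap: 0.004
gripper_force: 0.0
```

```bash
cat >> h.py <<'E'
C=np.array([.5700,-.0762]); SX=np.radians(48.4)
def look(k):
    out=[]
    for i in range(k):
        t=telemetry.read_state()["clock"]; r=[]
        for n in("top",):
            im=imaging.get_image(n); y=yellow(im,(335,145,470,280))
            if y and y[2]>25:
                d=ray(n,y[:2],.113)-C
                if abs(np.linalg.norm(d)-.101)<.012: r.append((np.arctan2(d[1],d[0])-SX)%(2*np.pi))
        out.append((t,r[0] if r else None))
    return out
def fit(o):
    o=[x for x in o if x[1] is not None]; t=np.array([x[0] for x in o]); q=np.unwrap([x[1] for x in o]); return np.polyfit(t-t[-1],q,min(2,len(t)-1)) if 0 else np.polyfit(t-t[-1],q,1),t[-1],len(t)
E
python3 - <<'E'
from h import *
o=look(14); print([(round(a,3),b and round(b,3)) for a,b in o])
try: print(fit(o))
except Exception as e: print(e)
E
```

```text
[(8.45, None), (8.5, None), (8.55, None), (8.6, None), (8.65, None), (8.7, None), (8.75, np.float64(0.175)), (8.8, np.float64(0.296)), (8.85, None), (8.9, None), (8.95, None), (9.0, None), (9.05, None), (9.1, np.float64(1.346))]
(array([3.39924509, 1.3420877 ]), np.float64(9.1), 3)
```

The wheel spins free at about 3.35 rad/s. Now I'll go to a hover at azimuth 235°.

>>> {"api": "move_arm", "payload": {
  "plan": [-1, -4.5, 0.8, -2, 0, 0, 0, -1, -9.1, 1.5, -4, 0, 0, 0, -1, -9.1, 1.5, -6, 0, 0, 0, -1, -9.1, 1.5, -6, 0, 0, 0, -1, -9.1, 1.5, -6, 0, 0, 0]
}}

```text
clock: 9.78
tcp_pos: [0.5123, -0.1602, 0.1186]
ee_rot: [-1.331, 2.845, -0.001]
wrist_force: [0.7, -0.1, 1.0]
finger_gap: 0.005
gripper_force: 0.0
```

Run:
```python
from h import *
o=look(36); print([(round(a,3),round(float(b),3)) for a,b in o if b is not None]); print(telemetry.read_state()["clock"],telemetry.read_state()["tcp_pos"])
```

```text
[(10.275, 5.057), (10.325, 5.189), (10.375, 5.333), (10.425, 5.479), (10.475, 5.628), (10.525, 5.767)]
11.575 [ 0.51131654 -0.16009939  0.11787719]
```

```bash
cat >> h.py <<'E'
def look2(k):
    out=[]
    for i in range(k):
        t=telemetry.read_state()["clock"]; im=imaging.get_image("scene")
        h=cv2.cvtColor(im,cv2.COLOR_RGB2HSV); m=cv2.inRange(h,(22,110,60),(40,255,255))
        n,_,st,ce=cv2.connectedComponentsWithStats(m); b=None
        for j in range(1,n):
            d=ray("scene",ce[j],.113)-C
            if st[j,4]>=8 and abs(np.linalg.norm(d)-.102)<.01 and (b is None or st[j,4]>b[1]): b=((np.arctan2(d[1],d[0])-SX)%(2*np.pi),st[j,4])
        if b: out.append((round(t,3),round(float(b[0]),3),int(b[1])))
    return out
E
python3 - <<'E'
from h import *
print(look2(30)); print(telemetry.read_state()["clock"])
E
```

```text
[(11.575, 2.505, 21), (11.625, 2.642, 20), (11.675, 2.775, 24), (11.725, 2.913, 24), (11.775, 3.057, 20), (11.825, 3.201, 18), (11.875, 3.331, 21), (11.925, 3.467, 24), (11.975, 3.597, 26), (12.025, 3.737, 27), (12.075, 3.867, 31), (12.125, 3.995, 34), (12.175, 4.123, 37), (12.225, 4.26, 38), (12.275, 4.389, 37), (12.325, 4.516, 38), (12.375, 4.65, 36), (12.425, 4.778, 36), (12.475, 4.899, 40), (12.525, 5.032, 39), (12.575, 5.155, 40), (12.625, 5.286, 39), (12.675, 5.408, 38), (12.725, 5.531, 38), (12.775, 5.661, 39), (12.825, 5.785, 40), (12.875, 5.911, 38), (12.925, 6.03, 38), (12.975, 6.148, 33), (13.025, 6.262, 28)]
13.075
```

The dot is tracked well: it passes 6π at about 13.03 s at 2.4 rad/s, so the next pass (8π) should be near 1.5 rad/s. I'll brake on that one. Lowering the hover now; a single row will show the lag.

>>> {"api": "move_arm", "payload": {
  "plan": [-1, 0, 0, -0.9, 0, 0, 0]
}}

```text
clock: 13.2
tcp_pos: [0.5118, -0.1601, 0.1091]
ee_rot: [-1.33, 2.845, -0.001]
wrist_force: [-0.3, -0.6, 0.2]
finger_gap: 0.005
gripper_force: 0.0
```

Run:
```python
from h import *
print(telemetry.read_state()["tcp_pos"])
o=look2(33); print(o[::3]); 
t=np.array([x[0] for x in o]);q=np.unwrap([x[1] for x in o]); p=np.polyfit(t-t[-1],q,2); print(p,t[-1]); s=telemetry.read_state(); print(s["clock"],s["tcp_pos"],s["wrist_force"])
```

```text
[ 0.51184865 -0.16010666  0.10911149]
[(13.2, 0.449, 21), (13.35, 0.771, 31), (13.5, 1.122, 31), (13.65, 1.482, 24), (13.8, 1.824, 24), (13.95, 2.163, 24), (14.1, 2.508, 21), (14.25, 2.844, 27), (14.5, 3.409, 19), (14.65, 3.726, 25), (14.8, 4.039, 34)]
[-0.06594866  2.16162015  4.05048575] 14.8
14.85 [ 0.51129883 -0.1600978   0.10886945] [ 0.18844453 -0.00959824 -0.4688753 ]
```

Run:
```python
from h import *
o=look2(14); print(o[-5:]); 
t=np.array([x[0] for x in o]);q=np.unwrap([x[1] for x in o]); p=np.polyfit(t-t[-1],q,1); now=telemetry.read_state()["clock"]; w=p[0]-.28*(t[-1]-t[0])/2
r=2*np.pi-q[-3:].mean()+0; T=t[-2]+(w+.014-np.sqrt((w+.014)**2-.56*r))/.28; print("w",w,"pass",T,"now",now)
n=0
while telemetry.read_state()["clock"]<T-.09-.025-.001 and n<20: imaging.get_image("top"); n+=1
print(n,telemetry.read_state()["clock"])
```

```text
[(15.3, 5.066, 40), (15.35, 5.16, 39), (15.4, 5.26, 39), (15.45, 5.361, 41), (15.5, 5.456, 38)]
w 1.9308901098901134 pass 15.94265761377721 now 15.55
6 15.85
```

Pass is expected at 15.94 s and it is now 15.85 s, so I brake.

>>> {"api": "move_arm", "payload": {
  "plan": [-1, 0, 0, -1.0, 0, 0, 0, -1, 0, 0, -1.0, 0, 0, 0, -1, 0, 0, -1.0, 0, 0, 0]
}}

```text
clock: 16.23
tcp_pos: [0.5133, -0.1611, 0.1009]
ee_rot: [-1.331, 2.843, -0.005]
wrist_force: [-1.8, -2.8, 16.7]
finger_gap: 0.005
gripper_force: 8.2
```

Run:
```python
from h import *
print(look2(4)); print(telemetry.read_state()["wrist_force"])
```

```text
[(16.225, 0.039, 27), (16.275, 0.036, 28), (16.325, 0.037, 28), (16.375, 0.037, 28)]
[-1.807306   -1.48627719 15.75569931]
```

The wheel is stopped at 0.037 rad, about 4 mm off. Lifting straight up.

>>> {"api": "move_arm", "payload": {
  "plan": [-1, 0, 0, 0.4, 0, 0, 0, -1, 0, 0, 0.7, 0, 0, 0, -1, 0, 0, 2, 0, 0, 0, -1, 0, 0, 6, 0, 0, 0, -1, 0, 0, 9, 0, 0, 0, -1, 0, 0, 9, 0, 0, 0, -1, 0, 0, 9, 0, 0, 0]
}}

```text
clock: 17.3
tcp_pos: [0.5109, -0.16, 0.1887]
ee_rot: [1.33, -2.846, -0.001]
wrist_force: [0.5, -0.1, 0.2]
finger_gap: 0.006
gripper_force: 0.0
```

Run:
```python
from h import *
from plant import order
o=look2(8); print(o); s=telemetry.read_state(); print(s["clock"],s["tcp_pos"])
q=[(x[1]+np.pi)%(2*np.pi)-np.pi for x in o]
if len(q)>4 and abs(np.mean(q))<.2 and np.ptp(q)<.01: print(order.sign_off())
```

```text
[(17.3, 6.274, 27), (17.35, 6.272, 28), (17.4, 6.274, 27), (17.45, 6.274, 27), (17.5, 6.274, 27), (17.55, 6.272, 28), (17.6, 6.272, 28), (17.65, 6.272, 28)]
17.7 [ 0.51115948 -0.16010547  0.18848109]
the job is handed in; nothing more can be done
None
```

The wheel spun free for nearly four turns after one flick, was braked in one go with the dot about 1 mm from the red tip by the camera, and the job is handed in with the hand clear and the wheel still; no verdict came back.

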